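Nest the screw cup, then slide the board carrier out to the pointer and hold it

ROBOT

A 7-joint arm with a two-finger parallel gripper is mounted at the origin on the work surface. World frame = base frame: x ahead of the robot, y to its left, z up, the work surface at z = 0. Lengths are in m, angles in rad, forces in N, time in s.
With the tool pointing down it reaches from about 0.425 to 0.875 m from the base axis. Payload 4.7 kg.
Tool frame: the origin (TCP) lies midway between the tips of the shut fingers; the grasp point (between the pads) lies 19 mm behind it; z points along the fingers, y is the line along which they close (so a half turn about z gives the same grasp; the last joint's range is limited). The gripper opens to 87 mm and grips with 3 to 60 N. Pads are 19 mm wide; open, the fingers measure 117 mm over their backs; the gripper's body (75 mm by 190 mm) begins 51 mm behind the grasp point.
Start: joints at [1.345, 0.321, -0.07, 1.45, 0.023, 1.371, -0.057], TCP at [0.154, -0.631, 0.223] pointing down, gripper open.
Joint ranges: [-2.86, 2.86], [-0.3, 2.09], [-1.38, 1.24], [0.06, 2.45], [-1.56, 4.7], [0.09, 2.05], [-2.69, 2.69]. Speed limits (rad/s): [2.57, 2.57, 3.14, 3.14, 3.14, 3.14, 3.14].

INTERFACE

Orientations are given as a rotation vector (axis times angle).
In Python, from bench import ctrl gives the robot as it stands.
- The arm moves only by the tool shift_gripper, called after "Emit:" by a JSON object that holds its "method" and its "body". Schema: {"type":"object","properties":{"motion":{"type":"array","items":{"type":"array","items":{"type":"array","items":{"type":"number"},"minItems":5,"maxItems":5},"minItems":1,"maxItems":20},"minItems":1,"maxItems":1},"grip_force":{"type":"number"},"only":{"type":"string"},"quiet":{"type":"boolean"},"lines":{"type":"string"}},"required":["motion"],"additionalProperties":false}. motion is a list that holds a single list of rows (three levels of brackets), with 1 to 20 rows, each of 5 numbers: dx, dy, dz in parts of the range, where 1.0 means 0.8 m, then a turn about the tool's z in fractions of the full range, 1 being pi rad, then the opening from 0.0 (shut) to 1.0 (fully open); each row is the pose to reach, as a shift and turn from the pose commanded when the call began, along the tool's axes at that moment; what a row does not reach only later rows make up. A row lasts 1/10 s, in which the tool goes at most 0.05 m and 0.15 rad, less where a joint would pass 70% of its speed; a pose out of reach is approached as far as the arm can. The fingers move at their own pace and stop on an object; grip_force is the grip in N (left out, the last holds). Time passes only in rows, so rows that do not move let the fingers close. The tool returns the time, the measured TCP pose, the force, the opening and the grip force at its end. only (a regular expression) keeps the lines of the reply that match it, lines (a string "A,B") keeps lines A to B, and quiet returns only ok. Shift and turn numbers lie between -1 and 1, and a call with a number outside is refused. Input that does not fit is refused with a message, and nothing moves.
- ctrl.get_state(): the state, without advancing time (a new reading comes with each control period).
- ctrl.get_image(name): name is "scene" or "side" or "wrist"; returns the picture (480x640x3 uint8, red, green, blue); there is no depth.
- ctrl.camera_model(name): a dict with "vertical_fov" (degrees; the focal length in pixels is half the picture's height over the tangent of half this angle, whatever the lens; pixels are square), "cx", "cy" (the principal point, pixels), "rvec" (rotation vector, rad) and "tvec" (3), from world to camera coordinates, as OpenCV has them; the wrist camera has in their place "hand_eye" (4x4, takes a point from camera to tool coordinates, whose origin is the TCP and whose axes are the flange's). Camera axes: x right, y down, z forward; pixel columns grow to the right and rows downward; lengths in m; the calibration is good to about 2 mm. A picture is of the moment at which its call begins: read the wrist's pose just before it. camera_model takes no time and is no camera call.
- ctrl.close_job(): hands the job in; it is judged then, once.
The state is a dict: "time": time; "joint_positions": joint angles; "qd": joint speeds; "joint_torque": joint torques, N m; "position": TCP position; "tool_rot": TCP orientation; "ft_force": force on the tool from outside, world axes, zero at the start; "torque": the same for the moment, N m; "grip_width": opening from 0.0 (shut) to 1.0 (fully open); "grip_force": force on a finger pad.
Only numpy, scipy, OpenCV 4.12 (cv2) and the standard library are available. Lean on these libraries where they do the work, as an engineer would, in place of code of your own. Each camera call takes 0.05 s, during which the arm holds its last target. There are 200 camera calls.

TASK

Take the yellow screw cup off the black carrier plate and nest it squarely, all the way down, in the blue cup on the mat, leaving the two standing upright there. Then slide the plate straight out along its riser, without lifting it or letting it tip, until its white front edge is level with the red pointer. It would tip off there by itself, so finish still holding it flat on the riser, and leave everything else on the bench where it is.

Things in the scene. Friction and masses are not known exactly. Their poses are not given: they have to be found in the camera images.
- riser: fixed aluminium stand with dark legs, top 180 mm (its x) by 240 mm (its y), 60 mm high, standing on the mat (mat surface is at z = 2 mm). Origin: centre of its underside. The plate slides out over its -y end, towards its own -y (roughly to the robot's right)
- riser_edge (a point): middle of the riser's outward (-y) top edge, 120 mm from the riser's origin in -y and 60 mm up
- plate: loose black carrier plate lying flat on the riser, 160 mm (its x) by 260 mm (its y) by 8 mm, about 0.6 kg (varies), with a green circuit board along its +x side (x 25 to 75 mm, y -120 to 30 mm, up to 16 mm above the underside). It balances about 128 mm behind its leading edge: slid out further than that it tips unless held
- plate_lead (a point): middle of the plate's leading (-y) top edge, marked with a white stripe; 130 mm from the plate's origin in -y, 8 mm above its underside
- plate_grip (a point): centre of the top of the upright orange grip block near the plate's rear: 22 mm (plate x) by 40 mm (plate y), 38 mm tall above the plate's top face; centred at plate x 0, y +95 mm, its top 46 mm above the plate's underside
- pointer: fixed stand with a red blade (4 mm thick, blade centre 69 mm above the mat) beside the plate's path, beyond the riser's outward edge on its +x side, turned like the riser. Origin on its underside, in the blade's plane: the plate's front edge is level with the pointer when plate_lead has y = 0 in this frame (same axes as the riser)
- pointer_tip (a point): tip of the red blade that points to the plate's path (its own -x); clears the side of a plate slid straight out by about 28 mm (20 mm or more)
- cup_yellow: loose yellow plastic cup standing on the plate, open upward, tapered: 41 mm across its foot, 58 mm across its rim, 55 mm tall, wall 3 mm, 40 g. Origin: centre of its underside, z up
- cup_yellow_rim (a point): centre of the yellow cup's mouth, 55 mm above its underside
- cup_blue: loose blue cup of the same shape and size, standing on the mat. Nested, the other cup's origin comes to rest about 25 mm (20 to 28) above this one's, so that about as much of it stands out above this rim
- cup_blue_rim (a point): centre of the blue cup's mouth, 55 mm above its underside
- cleaner: bystander: white bottle with a blue cap, 54 mm across, 130 mm tall; origin at its underside
- driver: bystander: metal electric screwdriver lying along its x, about 135 mm long, 26 mm thick; origin on its underside
- notes: bystander: yellow block of notes, 50 by 50 by 18 mm; origin at its underside
- syringe: bystander: white paste syringe with a blue nose, lying along its x, 140 mm long, 22 mm high; origin on its underside
- tray: bystander: grey parts tray with six compartments, 110 (x) by 140 (y) by 25 mm; origin at its underside
- tape: bystander: roll of yellow tape lying flat, 64 mm across, 18 mm high; origin at its underside

How it is judged:
On the way:
1. the yellow cup is nested concentrically in the blue one, standing on the mat and let go (horizontal distance between cup_yellow and cup_blue below 0.006 m and angle between the z axis of cup_yellow and the z axis of cup_blue, either way round below 0.1 rad and z of cup_yellow in the frame of cup_blue between 0.012 and 0.031 m and angle between cup_blue's own z axis and vertical below 0.08 rad and height (world z) of cup_blue below 0.008 m and contact force between the fingers and cup_yellow below 0.1 N and contact force between the fingers and cup_blue below 0.1 N), for 0.2 s.
At the end, for the whole second after the job is handed in: Yellow cup in upright blue cup on the mat (centres within 6 mm, axes 0.1 rad, 12 to 31 mm up), untouched; plate flat on riser (0.05 rad, 6 mm), straight (0.12 rad, 25 mm aside), front edge within 8 mm of the pointer, at rest, held by fingers with over 1 N, touching neither pointer nor cups (all of step 1 and y of plate_lead in the frame of pointer between -0.008 and 0.008 m and x of plate in the frame of riser between -0.025 and 0.025 m and angle between the y axis of plate and the y axis of riser, either way round below 0.12 rad and angle between plate's own z axis and vertical below 0.05 rad and z of plate in the frame of riser between 0.054 and 0.068 m and contact force between the fingers and plate above 1 N and contact force between plate and pointer below 0.3 N and contact force between plate and cup_yellow below 0.1 N and contact force between plate and cup_blue below 0.1 N and linear speed of each of plate, cup_yellow below 0.02 m/s); the arm keeps its last pose, push and grip.
It fails at once if the plate was tipped (angle between plate's own z axis and vertical above 0.15 rad).
It fails at once if the plate was lifted off the riser instead of slid (z of plate in the frame of riser above 0.075 m).
It fails at once if a bystander was moved (distance of any of cleaner, driver, notes, syringe, tray, tape from where it was at the start of the episode above 0.03 m).
It also fails if it takes over 48 s, if anything falls off the work surface, if the arm or the gripper's body presses on something with over 40 N, if the wrist force passes 120 N, or if a joint passes its speed limit or range.

## Working session

There is one attempt and no reset: what is moved stays moved. The work goes in short steps, Python scripts to look and compute and a tool call to move; the robot and the scene stay as the last step left them, time stands still between calls to the robot, and variables do not carry over. Pictures are saved under pics/ and viewed, at most 10 in all, crops included, and the job is handed in when it is done.

```bash
ls; mkdir -p pics
```

Run:
```python
from bench import ctrl
import cv2
print(ctrl.get_state())
for n in ("scene","side","wrist"):
    print(n,ctrl.camera_model(n)); cv2.imwrite(f"pics/{n}0.png",ctrl.get_image(n)[:,:,::-1])
```

```text
bench.py
pics
{'time': 0.0, 'joint_positions': array([ 1.3451078 ,  0.32185226, -0.07009786,  1.45168207,  0.0226322 ,
        1.37079015, -0.05690244]), 'qd': array([-0.00096175, -0.00150687, -0.00045549,  0.00204597, -0.00047007,
        0.00026336, -0.00188361]), 'joint_torque': array([-3.70197777e-04, -4.91286314e+01, -4.03940734e-01, -3.12528026e+01,
       -6.39710063e-02,  4.37123794e-02,  1.90477235e-04]), 'position': array([ 0.15418917, -0.63087494,  0.22143908]), 'tool_rot': array([-3.11713338e+00, -3.75602084e-01,  5.59893578e-04]), 'ft_force': array([-0.1513959 , -0.78751298,  0.58640492]), 'torque': array([ 0.01361347, -0.04783538, -0.03999881]), 'grip_force': 0.0, 'grip_width': 0.9975020226012982}
scene {'vertical_fov': 54.11524004317488, 'cx': 312.1996914738913, 'cy': 237.42051258540857, 'rvec': array([ 2.20707191,  1.31370539, -0.44913633]), 'tvec': array([-0.21401957, -0.30342348,  1.43570657])}
side {'vertical_fov': 48.878250153086974, 'cx': 320.54007851471613, 'cy': 230.77304289557267, 'rvec': array([ 0.20143278, -2.6784797 ,  1.49165397]), 'tvec': array([0.51100704, 0.14747517, 1.16679945])}
wrist {'vertical_fov': 66.70803381016437, 'cx': 320.46062713331105, 'cy': 238.1878974770351, 'hand_eye': array([[ 2.77233667e-04, -9.65954866e-01, -2.58710496e-01,
         7.10662689e-02],
       [ 9.99999961e-01,  2.60063989e-04,  1.00589580e-04,
        -1.10970327e-03],
       [-2.98837107e-05, -2.58710514e-01,  9.65954900e-01,
        -1.60653753e-01],
       [ 0.00000000e+00,  0.00000000e+00,  0.00000000e+00,
         1.00000000e+00]])}
```

View pics/scene0.png

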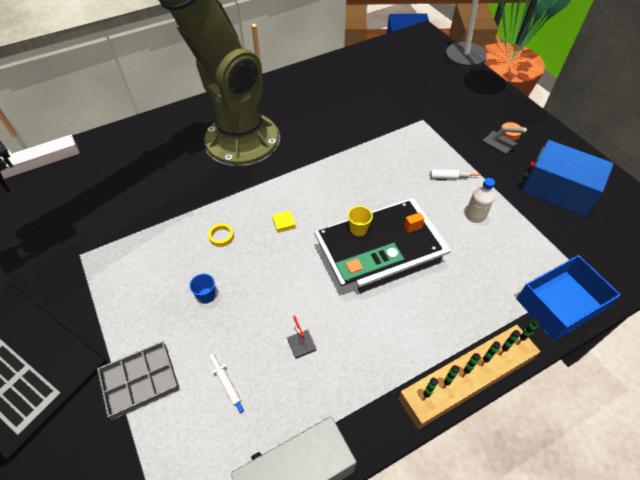

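View pics/side0.png

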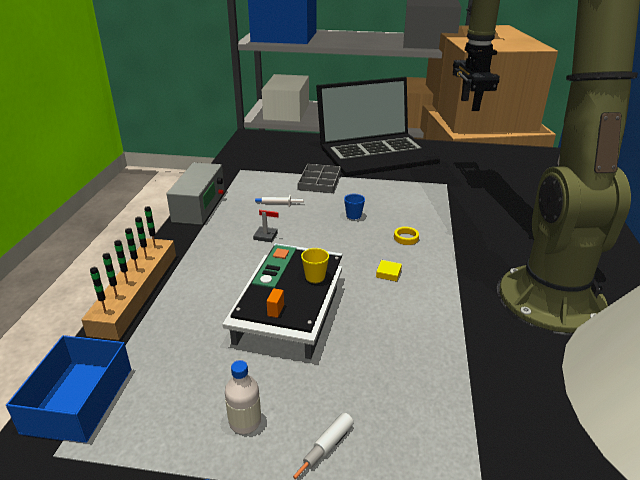

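The scene view shows the yellow cup at about (360,220), the blue cup at (204,288), the orange grip at (415,223) and the pointer base at (301,345). The plate's white lead edge runs along (318,240)-(345,283). The side view agrees, with the yellow cup at (315,265), the blue cup at (354,207), the grip at (275,302) and the pointer at (266,228).

Create h.py:
```python
import numpy as np, cv2
from bench import ctrl
from scipy.spatial.transform import Rotation as R
from scipy.optimize import least_squares
def cam(n,st=None):
    m=ctrl.camera_model(n); f=240/np.tan(np.radians(m['vertical_fov'])/2)
    if n=='wrist':
        H=np.array(m['hand_eye']); Rt=R.from_rotvec(st['tool_rot']).as_matrix()
        Rc=Rt@H[:3,:3]; C=st['position']+Rt@H[:3,3]
    else:
        Rw=R.from_rotvec(m['rvec']).as_matrix(); Rc=Rw.T; C=-Rw.T@m['tvec']
    return f,m['cx'],m['cy'],Rc,C
def plane(c,uv,z):
    f,cx,cy,Rc,C=c; uv=np.atleast_2d(uv).astype(float)
    d=np.c_[(uv[:,0]-cx)/f,(uv[:,1]-cy)/f,np.ones(len(uv))]@Rc.T
    return C+d*((z-C[2])/d[:,2])[:,None]
def proj(c,p):
    f,cx,cy,Rc,C=c; q=(np.atleast_2d(p)-C)@Rc
    return np.c_[f*q[:,0]/q[:,2]+cx,f*q[:,1]/q[:,2]+cy]
def mask(im,lo,hi,k=3):
    h=cv2.cvtColor(im,cv2.COLOR_RGB2HSV); m=cv2.inRange(h,np.array(lo),np.array(hi))
    return cv2.morphologyEx(m,cv2.MORPH_CLOSE,np.ones((k,k)))
def blob(m,near):
    cs,_=cv2.findContours(m,cv2.RETR_EXTERNAL,cv2.CHAIN_APPROX_NONE)
    cs=[c for c in cs if cv2.contourArea(c)>15]
    return min(cs,key=lambda c:-cv2.pointPolygonTest(c,near,True))[:,0,:]
def rim(c,cont,z,r=.029):
    """rim circle on plane z: the silhouette points farthest from the camera"""
    P=plane(c,cont,z)[:,:2]; C=c[4][:2]
    o=P.mean(0); 
    for _ in range(8):
        v=(o-C)/(np.linalg.norm(o-C)+1e-9); s=P[(P-o)@v>-.003]
        o=least_squares(lambda q:np.hypot(*(s-q).T)-r,o,loss='soft_l1',f_scale=.001).x
    return o,np.std(np.hypot(*(s-o).T)-r)
Y=((22,130,80),(32,255,255)); B=((108,150,60),(122,255,255)); O=((6,180,100),(16,255,255)); RD=((0,180,90),(5,255,255))
```

Run:
```python
from h import *
np.set_printoptions(precision=4,suppress=True)
pts={'scene':dict(y=(360,220),b=(204,290),g=(415,223),r=(299,328)),'side':dict(y=(315,268),b=(354,208),g=(275,302),r=(266,213))}
for n in pts:
    im=cv2.imread(f'pics/{n}0.png')[:,:,::-1].copy(); c=cam(n); p=pts[n]
    print(n,c[4])
    for k,M,z in (('y',Y,.125),('b',B,.057)):
        ct=blob(mask(im,*M),p[k]); print(k,cv2.boundingRect(ct),*rim(c,ct,z))
    for k,M,z in (('g',O,.100),('r',RD,.071)):
        ct=blob(mask(im,*M),p[k]); print(k,cv2.boundingRect(ct),plane(c,ct.mean(0),z), '\n',plane(c,cv2.boxPoints(cv2.minAreaRect(ct)),z)[:,:2].ravel())
```

```text
scene [ 1.0731 -0.3161  0.9735]
y (348, 206, 25, 30) [0.5154 0.0938] 0.000928288699725574
b (190, 274, 25, 29) [ 0.4698 -0.2908] 0.0012521000548318109
g (405, 213, 19, 20) [[0.5739 0.2062 0.1   ]] 
 [0.5513 0.1912 0.557  0.241  0.5997 0.2243 0.5937 0.1758]Traceback (most recent call last):
  File "<stdin>", line 10, in <module>
  File "h.py", line 26, in blob
    return min(cs,key=lambda c:-cv2.pointPolygonTest(c,near,True))[:,0,:]
           ~~~^^^^^^^^^^^^^^^^^^^^^^^^^^^^^^^^^^^^^^^^^^^^^^^^^^^^
ValueError: min() iterable argument is empty
```

The manual's scale: shifts go in shares of 0.8 m and turns go in shares of pi rad. Converting my numbers, -0.445 m / 0.8 = -0.5563, 0.414 m / 0.8 = 0.5175.

Emit:
{"method": "shift_gripper", "body": {"motion": [[[0.5175,-0.5563,-0.225,0,1],[0.5175,-0.5563,-0.225,0,1],[0.5175,-0.5563,-0.225,0,1],[0.5175,-0.5563,-0.225,0,1],[0.5175,-0.5563,-0.225,0,1],[0.5175,-0.5563,-0.225,0,1],[0.5175,-0.5563,-0.225,0,1],[0.5175,-0.5563,-0.225,0,1],[0.5175,-0.5563,-0.225,0,1],[0.5175,-0.5563,-0.225,0,1],[0.5175,-0.5563,-0.225,0,1],[0.5175,-0.5563,-0.225,0,1],[0.5175,-0.5563,-0.225,0,1],[0.5175,-0.5563,-0.225,0,1],[0.5175,-0.5563,-0.225,0,1],[0.5175,-0.5563,-0.225,0,1],[0.5175,-0.5563,-0.225,0,1]]]}}

```text
time: 1.85
position: [0.4501, -0.1024, 0.4019]
tool_rot: [-3.119, -0.371, 0.002]
ft_force: [0.1, 0.0, 0.4]
grip_width: 1.0
grip_force: 0.0
```

Run:
```python
from h import *
import pickle
st=ctrl.get_state(); im=ctrl.get_image('wrist'); print(st['position'],st['tool_rot'],st['joint_positions'])
pickle.dump(st,open('w1.pkl','wb')); cv2.imwrite('pics/w1.png',im[:,:,::-1])
```

```text
[ 0.45011226 -0.10237124  0.40193757] [-3.11933696e+00 -3.71036228e-01  1.71260316e-03] [ 0.86782326 -0.10316892 -0.62940512  1.54636274 -0.06088757  1.6796477
 -1.0996166 ]
```

View pics/w1.png

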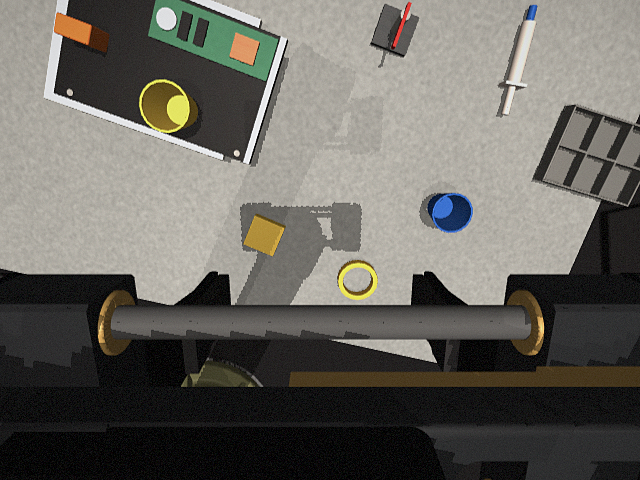

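The wrist view shows the yellow rim near (165,105), the blue rim near (451,212), the grip at (75,30), the plate's lead stripe from (285,38) to (250,160), and the red blade from (409,5) to (396,46). Next I measure these.

Create m1.py:
```python
from h import *
import pickle,sys
np.set_printoptions(precision=4,suppress=True)
st=pickle.load(open('w1.pkl','rb')); c=cam('wrist',st); im=cv2.imread('pics/w1.png')[:,:,::-1].copy()
hsv=cv2.cvtColor(im,cv2.COLOR_RGB2HSV)
for q in ((60,25),(95,40),(450,195),(470,212),(145,100),(401,25),(262,100),(270,90)): print(q,hsv[q[1],q[0]],end=' ')
print()
for k,M,z,p in (('y',((22,100,60),(34,255,255)),.125,(165,105)),('b',((104,120,40),(125,255,255)),.057,(451,212))):
    ct=blob(mask(im,*M),p); print(k,cv2.boundingRect(ct),*rim(c,ct,z))
ct=blob(mask(im,(0,150,80),(6,255,255)),(401,25)); print('red',cv2.boundingRect(ct)); P=plane(c,ct,.071)[:,:2]
l=cv2.fitLine(P.astype(np.float32),cv2.DIST_L2,0,0.01,0.01).ravel(); print(l, 'ang',np.degrees(np.arctan2(l[1],l[0])))
d=l[:2]; s=(P-l[2:])@d; print('ends',l[2:]+d*s.min(),l[2:]+d*s.max())
# lead stripe edges: scan horizontally for bright band
g=cv2.cvtColor(im,cv2.COLOR_RGB2GRAY).astype(int)
for v in (60,80,100,120,140): print(v,g[v,240:300:2])
for u in (80,110,140,170,200): print(u,g[90:170:2,u])
```

```bash
python3 m1.py
```

```text
(60, 25) [ 14 183 210] (95, 40) [ 10 166  72] (450, 195) [109 195 171] (470, 212) [108 217  61] (145, 100) [ 22 182 108] (401, 25) [  1 184 231] (262, 100) [113   4 250] (270, 90) [ 98   4 255] 
y (139, 79, 59, 54) [0.5139 0.0956] 0.000460539629217846
b (428, 193, 45, 40) [ 0.4672 -0.2861] 0.0008277885281264002
red (391, 2, 20, 45)
[ 0.9945 -0.1046  0.6719 -0.1475] ang -6.0028973
ends [ 0.647  -0.1449] [ 0.6978 -0.1503]
60 [152 177 175 168 171 169 174  39 126 125 125 125 122 128 126 130  26 254
 228 229 188  37  90 117 100 158 164 171 173 173]
80 [ 60  52  57  60  62  60  55  61  57  63  59  34 115  30 247 230 233 183
  93  97 106  89 175 166 174 166 171 176 175 171]
100 [ 59  51  60  53  59  56  60  60  59  66  49 247 231 237  79  93  99  94
 119 168 163 162 163 171 163 160 158 168 170 170]
120 [ 57  59  60  52  51  56  50  41 249 233 237  55 110  94  89 173 169 172
 169 176 168 164 170 169 161 162 162 165 166 163]
140 [ 55  54  61  56  42 251 231 240  47 103  98  92 123 176 172 176 177 168
 165 165 167 168 165 162 165 166 166 165 168 174]
80 [ 38  50  46  36  44  41 100 235 225 227 222 168 172 165 165 165 160 158
 168 169 168 168 169 166 172 170 171 174 173 178 171 173 166 168 176 171
 172 174 168 170]
110 [ 45  46  45  42  37  44  43  42  45  43  49  35 170 231 230 209 176 173
 169 169 175 174 172 172 167 169 166 164 166 163 165 160 172 183 182 180
 175 170 166 166]
140 [ 46  34 105 238 238 236 234 236 237 238 180  79  41  42  42  44  50 147
 234 230 237 160 171 169 176 170 168 170 173 175 176 170 172 166 167 171
 177 183 179 175]
170 [ 80  73  78  72 107 227 216 215 212 212 214 214 216 222 220  93 106 112
 117 104 204 171  35 253 231 236 157 169 171 170 169 174 178 176 170 173
 175 171 168 160]
200 [ 54  46  51  48  49  53  49  47  53  54  17  33  28  30  30  37  35  34
  30  55  59  47  52  53  54  57  56  48 153 236 233 231 184 184 177 175
 182 174 175 175]
```

Create m2.py:
```python
from h import *
import pickle
np.set_printoptions(precision=4,suppress=True)
st=pickle.load(open('w1.pkl','rb')); c=cam('wrist',st); im=cv2.imread('pics/w1.png')[:,:,::-1].copy()
g=cv2.cvtColor(im,cv2.COLOR_RGB2GRAY).astype(float)
def cross(a,t,rev=False):
    i=np.where(np.diff((a>t).astype(int))!=0)[0]; i=i[-1] if rev else i[0]; return i+(t-a[i])/(a[i+1]-a[i])
lead=[]; side=[]
for v in range(70,150,4):
    row=g[v,235:300]; k=np.argmax(row>220); j=k+np.argmax(row[k:]<150); lead.append((235+j-1+(row[j-1]-165)/(row[j-1]-row[j]),v))
for u in [*range(60,135,4),*range(190,215,4)]:
    col=g[:,u]; z=np.polyval(np.polyfit([80,200],[103,147],1),u); v0=int(z)-8; k=v0+np.argmax(col[v0:v0+20]>140); side.append((u,k-1+(140-col[k-1])/(col[k]-col[k-1])))
def line(p,z):
    P=plane(c,np.array(p),z)[:,:2].astype(np.float32); l=cv2.fitLine(P,cv2.DIST_HUBER,0,.01,.01).ravel(); n=np.array([-l[1],l[0]]); print(l,np.degrees(np.arctan2(l[1],l[0])),'rms',np.std((P-l[2:])@n)); return l
L=line(lead,.070); S=line(side,.070)
# corner of lead & -x side
A=np.c_[L[:2],-S[:2]]; t=np.linalg.solve(A,S[2:]-L[2:]); print('corner',L[2:]+t[0]*L[:2])
ct=blob(mask(im,(6,140,150),(18,255,255)),(60,25)); P=plane(c,ct,.108)[:,:2]; print('grip top',cv2.boundingRect(ct)); r=cv2.minAreaRect((P*1000).astype(np.float32)); print(r)
```

```bash
python3 m2.py
```

```text
[ 0.9937 -0.1117  0.5498 -0.0077] -6.4107423 rms 0.00018523942
[0.1105 0.9939 0.483  0.1399] 83.65489 rms 0.0028441858
corner [0.4676 0.0015]
grip top (54, 13, 38, 32)
((571.1461181640625, 213.6619110107422), (38.933387756347656, 21.17730140686035), 83.469482421875)
```

Create go.py:
```python
import sys; from h import *
t=np.array([float(a) for a in sys.argv[1:4]]); st=ctrl.get_state()
print('tool delta',np.round(R.from_rotvec(st['tool_rot']).inv().apply(t-st['position']),4),'yaw of tool y',np.round(np.degrees(np.arctan2(*R.from_rotvec(st['tool_rot']).as_matrix()[1::-1,1])),2),'j7',st['joint_positions'][6].round(2))
```

```bash
python3 go.py .5145 .095 .20
```

Run:
```python
from h import *
np.set_printoptions(precision=4,suppress=True)
for n,p in (('side',dict(y=(315,268),b=(354,208))),('scene',dict(y=(360,220),b=(204,288)))):
    im=cv2.imread(f'pics/{n}0.png')[:,:,::-1].copy(); c=cam(n)
    for k,M,z in (('y',((22,100,60),(34,255,255)),.125),('b',((104,120,40),(125,255,255)),.057)):
        ct=blob(mask(im,*M),p[k]); print(n,k,cv2.boundingRect(ct),*rim(c,ct,z))
```

```text
tool delta [ 0.109  -0.1765  0.202 ] yaw of tool y -76.41 j7 -1.1
side y (301, 248, 28, 35) [0.5148 0.0987] 0.000895700770877054
side b (344, 194, 21, 26) [ 0.4671 -0.2837] 0.0014893073048862341
scene y (348, 206, 26, 30) [0.5148 0.0944] 0.000904172302436332
scene b (190, 274, 25, 29) [ 0.4692 -0.2909] 0.001286883611537454
```

Converted, 0.299 m / 0.8 = 0.3738, -0.177 m / 0.8 = -0.2213, 0.35 rad / 3.1416 = 0.1114.

Emit:
{"method": "shift_gripper", "body": {"motion": [[[0.1363,-0.2213,0.2525,0.1114,1],[0.1363,-0.2213,0.2525,0.1114,1],[0.1363,-0.2213,0.2525,0.1114,1],[0.1363,-0.2213,0.2525,0.1114,1],[0.1363,-0.2213,0.2525,0.1114,1],[0.1363,-0.2213,0.2525,0.1114,1],[0.1363,-0.2213,0.2525,0.1114,1],[0.1363,-0.2213,0.2525,0.1114,1],[0.1363,-0.2213,0.2525,0.1114,1],[0.1363,-0.2213,0.2938,0.1114,1],[0.1363,-0.2213,0.335,0.1114,1],[0.1363,-0.2213,0.3563,0.1114,1],[0.1363,-0.2213,0.3738,0.1114,1],[0.1363,-0.2213,0.3738,0.1114,1],[0.1363,-0.2213,0.3738,0.1114,1]]]}}

```text
time: 3.4
position: [0.5156, 0.0964, 0.1046]
tool_rot: [3.137, -0.175, 0.003]
ft_force: [-0.1, 0.6, 0.2]
grip_width: 1.001
grip_force: 0.0
```

```bash
python3 go.py .5145 .0955 .103
```

```text
tool delta [-0.001   0.001   0.0016] yaw of tool y -96.38 j7 -2.1
```

Converted, 0.001 m / 0.8 = 0.0013.

Emit:
{"method": "shift_gripper", "body": {"motion": [[[0,0,0.0013,0,0.4],[0,0,0.0013,0,0.4],[0,0,0.0013,0,0.4],[0,0,0.0013,0,0.4],[0,0,0.0013,0,0.4],[0,0,0.0013,0,0.4],[0,0,0.0013,0,0.4],[0,0,0.0013,0,0.4]]], "grip_force": 6}}

```text
time: 4.2
position: [0.5148, 0.0969, 0.1027]
tool_rot: [3.137, -0.173, 0.0]
ft_force: [-0.7, -0.6, 1.8]
grip_width: 0.644
grip_force: 5.9
```

Emit:
{"method": "shift_gripper", "body": {"motion": [[[0,0,-0.0125,0,0.4],[0,0,-0.0375,0,0.4],[0,0,-0.075,0,0.4],[0,0,-0.1125,0,0.4],[0,0,-0.1125,0,0.4],[0,0,-0.1125,0,0.4]]]}}

```text
time: 4.8
position: [0.5149, 0.0971, 0.1932]
tool_rot: [3.136, -0.173, 0.002]
ft_force: [-0.4, 0.7, -0.4]
grip_width: 0.637
grip_force: 6.0
```

Run:
```python
from h import *
im=ctrl.get_image('side'); im2=ctrl.get_image('wrist')
cv2.imwrite('pics/lift.png',np.hstack([im[130:400,150:470],im2[:270,160:480]])[:,:,::-1])
```

```bash
python3 go.py .4675 -.2865 .15
```

```text
tool delta [-0.0039  0.386   0.0419] yaw of tool y -96.31 j7 -2.02
```

View pics/lift.png

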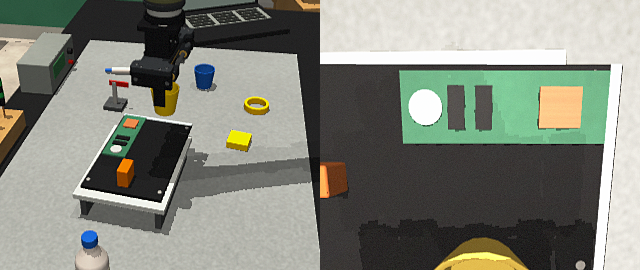

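The cup is held upright between the pads and the plate has not moved. Next I carry it over the blue cup.

Converted, 0.386 m / 0.8 = 0.4825, -0.004 m / 0.8 = -0.005.

Emit:
{"method": "shift_gripper", "body": {"motion": [[[0,0.025,0,0,0.4],[0,0.075,0,0,0.4],[-0.0013,0.125,0,0,0.4],[-0.0025,0.175,0,0,0.4],[-0.0025,0.225,0,0,0.4],[-0.0038,0.275,0,0,0.4],[-0.0038,0.325,0,0,0.4],[-0.005,0.375,0,0,0.4],[-0.005,0.425,0,0,0.4],[-0.005,0.4625,0,0,0.4],[-0.005,0.4825,0,0,0.4],[-0.005,0.4825,0,0,0.4],[-0.005,0.4825,0.025,0,0.4],[-0.005,0.4825,0.0438,0,0.4],[-0.005,0.4825,0.0438,0,0.4],[-0.005,0.4825,0.0438,0,0.4]]]}}

```text
time: 6.5
position: [0.4684, -0.2848, 0.1573]
tool_rot: [-3.136, 0.17, 0.001]
ft_force: [-0.5, 0.4, -0.9]
grip_width: 0.646
grip_force: 6.0
```

Run:
```python
from h import *
np.set_printoptions(precision=4,suppress=True)
print(ctrl.get_state()['position'])
a=[]
for n,w in (('side',None),('scene',None),('wrist',None)):
    st=ctrl.get_state(); im=ctrl.get_image(n); c=cam(n,st)
    p=proj(c,[.4675,-.2865,.057])[0]; x,y=np.clip(p.astype(int),150,[490,330]); a.append(cv2.resize(im[y-75:y+75,x-65:x+65],None,fx=2,fy=2) if n!='wrist' else im[100:400,190:450])
cv2.imwrite('pics/over.png',np.hstack(a)[:,:,::-1])
```

```text
[ 0.4684 -0.2848  0.1573]
```

View pics/over.png

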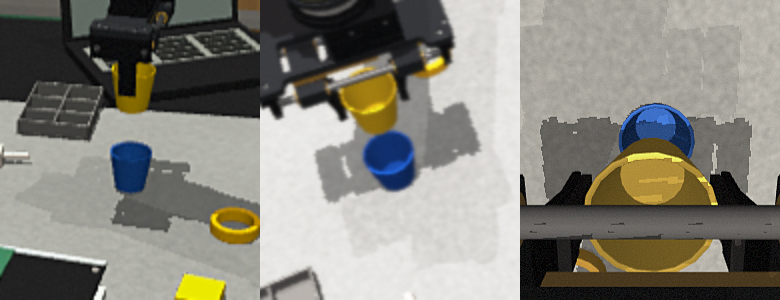

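The held cup hangs upright above the blue one in all three views, and the far arc of the blue rim shows in the wrist crop at (655,105). I will measure the offset with each camera.

Run:
```python
from h import *
np.set_printoptions(precision=4,suppress=True)
for n in ('side','scene','wrist'):
    st=ctrl.get_state(); im=ctrl.get_image(n); c=cam(n,st); t=st['position']
    pb=proj(c,[.468,-.287,.03])[0] if n!='wrist' else (467-0+0-0 and (320,215)); py=proj(c,[t[0],t[1],.16])[0] if n!='wrist' else (320,320)
    for k,M,z,p in (('b',((104,120,40),(125,255,255)),.057,pb),('y',((20,100,60),(34,255,255)),t[2]+.022,py)):
        ct=blob(mask(im,*M),(float(p[0]),float(p[1]))); print(n,k,cv2.boundingRect(ct),*rim(c,ct,z))
print(t)
```

```text
side b (344, 194, 21, 26) [ 0.4679 -0.2826] 0.001521154700106941
side y (345, 153, 22, 26) [ 0.4668 -0.2771] 0.00786507287475515
scene b (190, 274, 25, 29) [ 0.4696 -0.2907] 0.0013220438052274019
scene y (176, 244, 31, 31) [ 0.4789 -0.2885] 0.0034298694293697788
wrist b (288, 203, 76, 55) [ 0.4878 -0.2911] 0.0074724060916485854
wrist y (254, 238, 134, 68) [ 0.4998 -0.2886] 0.009758461656455122
[ 0.4687 -0.2863  0.1583]
```

Run:
```python
from h import *
np.set_printoptions(precision=4,suppress=True)
st=ctrl.get_state(); im=ctrl.get_image('wrist'); c=cam('wrist',st)
def arc(m,cols,z,bottom=False):
    p=np.array([(u,(np.where(m[:,u])[0].max() if bottom else np.where(m[:,u])[0].min())) for u in cols if m[:,u].any()])
    P=plane(c,p,z)[:,:2]; s=least_squares(lambda q:np.hypot(*(P-q).T)-.029,P.mean(0)-[.02,0],loss='soft_l1',f_scale=.001); return s.x,np.abs(s.fun).mean()
m=mask(im,(104,120,40),(125,255,255)); m[:195]=0;m[260:]=0; m[:,:280]=0;m[:,372:]=0; print('b',arc(m,range(294,358),.057))
y=mask(im,(18,90,60),(34,255,255)); y[:230]=0; y[:,:240]=0;y[:,400:]=0; print('y far',arc(y,range(275,366),st['position'][2]+.022))
print(st['position'])
```

```text
b (array([ 0.4659, -0.2884]), np.float64(0.0002756117964439858))
y far (array([ 0.4716, -0.2869]), np.float64(0.0014722733859897483))
[ 0.4686 -0.2864  0.1582]
```

Converted, 0.092 m / 0.8 = 0.115, 0.09 m / 0.8 = 0.1125.

Emit:
{"method": "shift_gripper", "body": {"motion": [[[-0.0013,0.0013,0.0375,0,0.4],[-0.0013,0.0013,0.0688,0,0.4],[-0.0013,0.0013,0.0813,0,0.4],[-0.0013,0.0013,0.0888,0,0.4],[-0.0013,0.0013,0.0963,0,0.4],[-0.0013,0.0013,0.1038,0,0.4],[-0.0013,0.0013,0.1088,0,0.4],[-0.0013,0.0013,0.1125,0,0.4],[-0.0013,0.0013,0.115,0,0.4],[-0.0013,0.0013,0.115,0,0.4]]]}}

```text
time: 7.85
position: [0.4671, -0.2872, 0.0655]
tool_rot: [3.137, -0.173, -0.0]
ft_force: [-0.6, -0.5, -0.1]
grip_width: 0.645
grip_force: 6.1
```

Run:
```python
from h import *
a=[]
for n in ('side','scene'):
    im=ctrl.get_image(n); c=cam(n); x,y=np.clip(proj(c,[.4675,-.2865,.057])[0].astype(int),150,[490,330]); a.append(cv2.resize(im[y-60:y+60,x-65:x+65],None,fx=3,fy=3))
cv2.imwrite('pics/in.png',np.hstack(a)[:,:,::-1])
```

```text
(no output)
```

View pics/in.png

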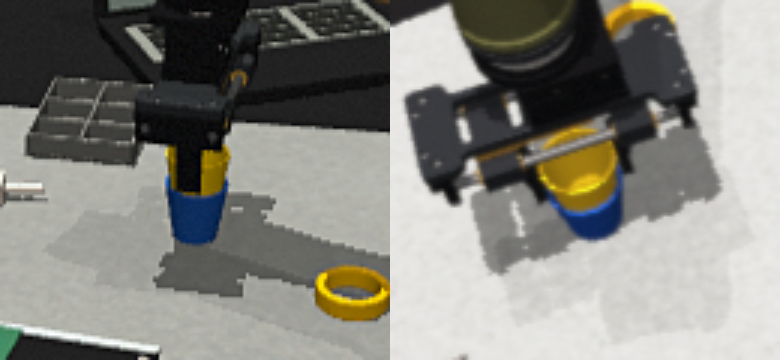

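Both crops show the yellow cup well inside the blue one and upright, with no force on the wrist. I will lower the last few mm, release, rise and measure.

Converted, -0.14 m / 0.8 = -0.175, -0.11 m / 0.8 = -0.1375.

Emit:
{"method": "shift_gripper", "body": {"motion": [[[0,0,0.0025,0,0.4],[0,0,0.005,0,0.4],[0,0,0.005,0,0.4],[0,0,0.005,0,1],[0,0,0.005,0,1],[0,0,0.005,0,1],[0,0,0.005,0,1],[0,0,0.005,0,1],[0,0,-0.0125,0,1],[0,0,-0.0375,0,1],[0,0,-0.0875,0,1],[0,0,-0.1375,0,1],[-0.0375,0,-0.175,0,1],[-0.0625,0,-0.175,0,1],[-0.0625,0,-0.175,0,1],[-0.0625,0,-0.175,0,1]]]}}

```text
time: 9.55
position: [0.4176, -0.2817, 0.2062]
tool_rot: [3.136, -0.174, 0.001]
ft_force: [0.1, 0.2, -0.3]
grip_width: 0.998
grip_force: 0.0
```

Create nest.py:
```python
from h import *
np.set_printoptions(precision=4,suppress=True)
for n in ('side','scene','wrist'):
    st=ctrl.get_state(); im=ctrl.get_image(n); c=cam(n,st); p=proj(c,[[.467,-.287,.035],[.467,-.287,.07]]).round(1)
    b=blob(mask(im,(104,120,40),(125,255,255)),tuple(map(float,p[0]))); y=blob(mask(im,(18,90,60),(34,255,255)),tuple(map(float,p[1])))
    print(n,'y',cv2.boundingRect(y),*rim(c,y,.082),'b',cv2.boundingRect(b)); cv2.imwrite(f'pics/n_{n}.png',im[:,:,::-1])
    if n!='wrist': 
        # blue lower silhouette: axis via body width midlines
        for k,ct in (('b',b),('y',y)):
            r=cv2.fitEllipse(ct); print('  ',k,'ell',np.round(r[0],1),np.round(r[2],1))
```

```bash
python3 nest.py
```

Run:
```python
import cv2,numpy as np
a=[cv2.resize(cv2.imread('pics/n_side.png')[150:250,300:410],None,fx=3,fy=3),cv2.resize(cv2.imread('pics/n_scene.png')[230:330,150:260],None,fx=3,fy=3)]
cv2.imwrite('pics/nest.png',np.hstack(a))
```

```text
side y (344, 185, 22, 18) [ 0.468  -0.2895] 0.0011910529918175827 b (344, 197, 21, 23)
   b ell [353.9 205.5] 1.3
   y ell [354.4 193.3] 97.5
scene y (186, 267, 27, 26) [ 0.4655 -0.2908] 0.0008710094031631119 b (190, 280, 25, 23)
   b ell [158.9 181. ] 157.4
   y ell [199.8 279.3] 107.2Traceback (most recent call last):
  File "nest.py", line 5, in <module>
    b=blob(mask(im,(104,120,40),(125,255,255)),tuple(map(float,p[0]))); y=blob(mask(im,(18,90,60),(34,255,255)),tuple(map(float,p[1])))
  File "h.py", line 26, in blob
    return min(cs,key=lambda c:-cv2.pointPolygonTest(c,near,True))[:,0,:]
           ~~~^^^^^^^^^^^^^^^^^^^^^^^^^^^^^^^^^^^^^^^^^^^^^^^^^^^^
ValueError: min() iterable argument is empty
```

View pics/nest.png

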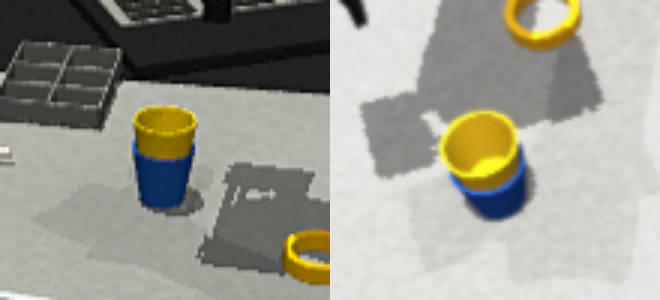

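Both crops show the yellow cup nested upright in the blue one. I will triangulate the rim height to check how deep it sits.

Create tri.py:
```python
from h import *
np.set_printoptions(precision=4,suppress=True)
def tri(files,M,p0):
    D=[]
    for n,f in files:
        im=cv2.imread(f)[:,:,::-1].copy(); c=cam(n); q=proj(c,p0)[0]; ct=blob(mask(im,*M),(float(q[0]),float(q[1]+4))); D.append((c,ct))
    x=np.array(p0)
    for _ in range(6):
        sel=[]
        for c,ct in D:
            P=plane(c,ct,x[2])[:,:2]; v=x[:2]-c[4][:2]; v/=np.linalg.norm(v); sel.append((c,ct[(P-x[:2])@v>0.0]))
        x=least_squares(lambda s:np.concatenate([np.hypot(*(plane(c,ct,s[2])[:,:2]-s[:2]).T)-.0293 for c,ct in sel]),x,loss='soft_l1',f_scale=.001).x
    return x
YY=((18,90,60),(34,255,255)); BB=((104,120,40),(125,255,255))
print('blue0',tri([('side','pics/side0.png'),('scene','pics/scene0.png')],BB,[.4675,-.287,.057]))
print('yel0',tri([('side','pics/side0.png'),('scene','pics/scene0.png')],YY,[.5145,.0955,.125]))
print('yel nested',tri([('side','pics/n_side.png'),('scene','pics/n_scene.png')],YY,[.4675,-.287,.082]))
```

```bash
python3 tri.py
```

```text
blue0 [ 0.4672 -0.2906  0.0532]
yel0 [0.5143 0.0956 0.123 ]
yel nested [ 0.4663 -0.2905  0.0816]
```

```bash
python3 go.py .4665 -.2885 .095
```

```text
tool delta [0.049  0.0021 0.1102] yaw of tool y -96.26 j7 -1.16
```

Converted, 0.12 m / 0.8 = 0.15, 0.118 m / 0.8 = 0.1475.

Emit:
{"method": "shift_gripper", "body": {"motion": [[[0.0613,0.0025,0,0,0.57],[0.0613,0.0025,0.0375,0,0.57],[0.0613,0.0025,0.0875,0,0.57],[0.0613,0.0025,0.125,0,0.57],[0.0613,0.0025,0.1375,0,0.57],[0.0613,0.0025,0.1438,0,0.57],[0.0613,0.0025,0.1475,0,0.57],[0.0613,0.0025,0.15,0,0.57],[0.0613,0.0025,0.15,0,0.57]]]}}

```text
time: 10.6
position: [0.4666, -0.2894, 0.0866]
tool_rot: [3.136, -0.173, 0.002]
ft_force: [0.9, -0.0, -0.6]
grip_width: 0.571
grip_force: 0.0
```

Emit:
{"method": "shift_gripper", "body": {"motion": [[[0,0,0.0013,0,0.57],[0,0,0.0025,0,0.57],[0,0,0.0025,0,0.57]]]}}

```text
time: 10.9
position: [0.4663, -0.2891, 0.0841]
tool_rot: [3.136, -0.173, 0.001]
ft_force: [-0.2, 0.0, 1.6]
grip_width: 0.568
grip_force: 0.8
```

Converted, 0.001 m / 0.8 = 0.0013.

Emit:
{"method": "shift_gripper", "body": {"motion": [[[0,0,0.0013,0,0.57],[0,0,0.0013,0,0.57]]]}}

```text
time: 11.1
position: [0.4665, -0.2892, 0.0837]
tool_rot: [3.136, -0.173, 0.001]
ft_force: [-0.2, 1.1, 7.2]
grip_width: 0.573
grip_force: 3.5
```

Emit:
{"method": "shift_gripper", "body": {"motion": [[[0,0,0.0013,0,0.57],[0,0,0.0013,0,0.57]]]}}

```text
time: 11.3
position: [0.4669, -0.2893, 0.0836]
tool_rot: [3.135, -0.173, 0.002]
ft_force: [-3.5, 1.8, 11.0]
grip_width: 0.571
grip_force: 5.8
```

The cup is firmly seated, with its rim at z of about 0.0836, so it sits about 26.6 mm up. Next I rise and go towards the plate for a closer look.

Converted, -0.15 m / 0.8 = -0.1875, -0.12 m / 0.8 = -0.15.

Emit:
{"method": "shift_gripper", "body": {"motion": [[[0,0,-0.0063,0,0.57],[0,0,-0.0375,0,0.57],[0,0,-0.1,0,0.57],[0,0,-0.15,0,1],[0,0,-0.1875,0,1],[0,0,-0.1875,0,1]]]}}

```text
time: 11.9
position: [0.4683, -0.2902, 0.2365]
tool_rot: [3.132, -0.173, 0.011]
ft_force: [-0.5, 0.6, 0.0]
grip_width: 0.757
grip_force: 0.0
```

```bash
python3 nest.py 2>/dev/null; python3 tri.py | tail -1; python3 go.py .53 .10 .33
```

```text
side y (344, 185, 22, 18) [ 0.4684 -0.2892] 0.0013704616900176774 b (344, 197, 21, 23)
   b ell [353.9 205.6] 1.2
   y ell [354.3 193.3] 96.4
scene y (186, 267, 27, 26) [ 0.4662 -0.2903] 0.0006776362431572804 b (190, 282, 25, 21)
   b ell [169.9 203.5] 158.3
   y ell [200.  279.3] 74.5
wrist y (288, 191, 66, 65) [ 0.4673 -0.2881] 0.0005131255926376422 b (294, 188, 54, 17)
yel nested [ 0.4669 -0.29    0.0816]
tool delta [ 0.0214 -0.3937 -0.0993] yaw of tool y -96.33 j7 -1.25
```

Converted, -0.34 m / 0.8 = -0.425, -0.12 m / 0.8 = -0.15.

Emit:
{"method": "shift_gripper", "body": {"motion": [[[0.0225,-0.425,-0.15,0,1],[0.0225,-0.425,-0.15,0,1],[0.0225,-0.425,-0.15,0,1],[0.0225,-0.425,-0.15,0,1],[0.0225,-0.425,-0.15,0,1],[0.0225,-0.425,-0.15,0,1],[0.0225,-0.425,-0.15,0,1],[0.0225,-0.425,-0.15,0,1],[0.0225,-0.425,-0.15,0,1],[0.0225,-0.425,-0.15,0,1],[0.0225,-0.425,-0.15,0,1]]]}}

```text
time: 13.15
position: [0.5208, 0.0443, 0.35]
tool_rot: [3.136, -0.179, -0.004]
ft_force: [-0.4, -0.6, 0.3]
grip_width: 0.996
grip_force: 0.0
```

Run:
```python
from h import *
import pickle
st=ctrl.get_state(); im=ctrl.get_image('wrist'); pickle.dump(st,open('w2.pkl','wb')); cv2.imwrite('pics/w2.png',im[:,:,::-1]); print(st['position'])
```

```text
[0.52082049 0.04425665 0.35003091]
```

View pics/w2.png

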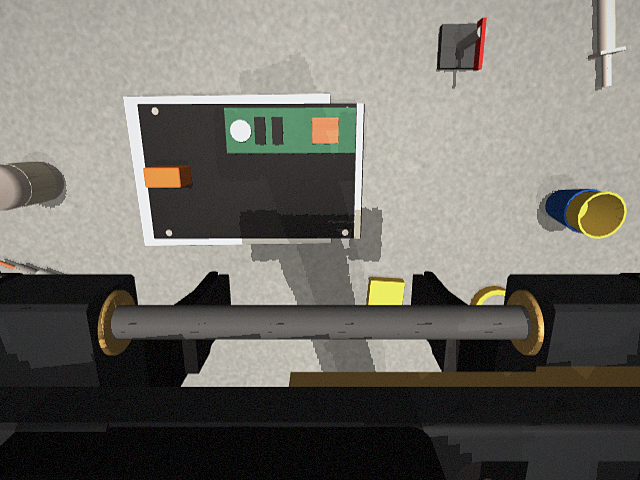

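The view shows the lead edge from (364,103) to (357,240), the grip top near (163,177), the blade at about (483,44) and the nested cups at (600,214).

Create m3.py:
```python
from h import *
np.set_printoptions(precision=4,suppress=True)
def fl(P): return cv2.fitLine(P.astype(np.float32),cv2.DIST_HUBER,0,.001,.001).ravel()
def blade(c,im):
    m=mask(im,(0,150,80),(6,255,255)); p0=proj(c,[.672,-.147,.071])[0]
    ct=blob(m,(float(p0[0]),float(p0[1]))); x,y,w,h=cv2.boundingRect(ct)
    mm=[]
    for v in range(y+4,y+h-4):
        u=np.where(m[v,x:x+w])[0]; mm.append((x+(u.min()+u.max())/2,v))
    l=fl(plane(c,mm,.071)[:,:2]); return l,(x,y,w,h)
def lead(c,im,u0,u1,vs):
    g=cv2.cvtColor(im,cv2.COLOR_RGB2GRAY).astype(float); p=[]
    for v in vs:
        r=g[v,u0:u1]; k=np.argmax(r>215); j=k+np.argmax(r[k:]<205)
        p.append((u0+j-.5,v))
    P=plane(c,p,.070)[:,:2]; return fl(P),P
if __name__=='__main__':
    import pickle
    st=pickle.load(open('w2.pkl','rb')); c=cam('wrist',st); im=cv2.imread('pics/w2.png')[:,:,::-1].copy()
    b,bb=blade(c,im); L,P=lead(c,im,345,375,range(160,205,3))
    for n,l in (('blade',b),('lead',L)): print(n,l,np.degrees(np.arctan2(l[1],l[0])))
    print(bb); yd=np.array([.1097,.994]); print('slide',(L[2:]-b[2:])@yd)
    ct=blob(mask(im,(6,140,150),(18,255,255)),(160,177)); print('grip',cv2.boundingRect(ct),cv2.minAreaRect((plane(c,ct,.108)[:,:2]*1000).astype(np.float32)))
    g=cv2.cvtColor(im,cv2.COLOR_RGB2GRAY); print(g[180,345:372],g[225,345:372])
```

```bash
python3 m3.py; python3 go.py .571 .2137 .15
```

```text
blade [ 0.9951 -0.0986  0.676  -0.1496] -5.658623
lead [ 0.9933 -0.116   0.536  -0.0056] -6.660098
(478, 18, 9, 51)
slide 0.12782963129282
grip (143, 167, 38, 21) ((571.8772583007812, 214.07518005371094), (38.80378341674805, 21.6739444732666), 83.47551727294922)
[ 50  44  47  47  53  48  44  52  45  44 222 249 240 238 239 245 210  76
 209 200 192 194 196 198 200 203 198] [ 21  22  17  24  19  23  20  21  26 170 204 195 193 194 207 141  79 120
 122 120 117 121 113 117 120 121 114]
tool delta [ 0.0309 -0.174   0.2001] yaw of tool y -96.54 j7 -1.86
```

Converted, 0.27 m / 0.8 = 0.3375, 0.23 m / 0.8 = 0.2875.

Emit:
{"method": "shift_gripper", "body": {"motion": [[[0.04,-0.2175,0.1875,0,1],[0.04,-0.2175,0.1875,0,1],[0.04,-0.2175,0.1875,0,1],[0.04,-0.2175,0.1875,0,1],[0.04,-0.2175,0.1875,0,1],[0.04,-0.2175,0.1875,0,1],[0.04,-0.2175,0.25,0,1],[0.04,-0.2175,0.2875,0,1],[0.04,-0.2175,0.3125,0,1],[0.04,-0.2175,0.3275,0,1],[0.04,-0.2175,0.3375,0,1],[0.04,-0.2175,0.3375,0,1],[0.04,-0.2175,0.3375,0,1]]]}}

```text
time: 14.5
position: [0.573, 0.2163, 0.0827]
tool_rot: [-3.136, 0.174, -0.003]
ft_force: [-0.2, 0.6, -0.0]
grip_width: 1.004
grip_force: 0.0
```

```bash
python3 go.py .5718 .214 .080
```

```text
tool delta [-0.0009  0.0024  0.0027] yaw of tool y -96.35 j7 -2.4
```

Converted, 0.002 m / 0.8 = 0.0025, -0.001 m / 0.8 = -0.0013.

Emit:
{"method": "shift_gripper", "body": {"motion": [[[-0.0013,0.0025,0.0025,0,1],[-0.0013,0.0025,0.0025,0,0.3],[-0.0013,0.0025,0.0025,0,0.3],[-0.0013,0.0025,0.0025,0,0.3],[-0.0013,0.0025,0.0025,0,0.3],[-0.0013,0.0025,0.0025,0,0.3],[-0.0013,0.0025,0.0025,0,0.3],[-0.0013,0.0025,0.0025,0,0.3],[-0.0013,0.0025,0.0025,0,0.3],[-0.0013,0.0025,0.0025,0,0.3],[-0.0013,0.0025,0.0025,0,0.3]]], "grip_force": 25}}

```text
time: 15.6
position: [0.5709, 0.2144, 0.0795]
tool_rot: [3.137, -0.173, -0.0]
ft_force: [-0.4, -0.4, -0.0]
grip_width: 0.458
grip_force: 25.0
```

```bash
python3 go.py .5718 .214 .080
```

```text
tool delta [ 0.0009  0.0003 -0.0005] yaw of tool y -96.31 j7 -2.4
```

The manual's scale: shifts go in shares of 0.8 m and turns go in shares of pi rad. Converting my numbers, 0.03 m / 0.8 = 0.0375, 0.02 m / 0.8 = 0.025.

Emit:
{"method": "shift_gripper", "body": {"motion": [[[0,0.0063,0,0,0.3],[0,0.015,0,0,0.3],[0,0.025,0,0,0.3],[0,0.0375,0,0,0.3],[0,0.0375,0,0,0.3]]]}}

```text
time: 16.1
position: [0.5676, 0.1823, 0.0794]
tool_rot: [3.135, -0.177, -0.001]
ft_force: [-1.4, -1.3, 2.3]
grip_width: 0.457
grip_force: 25.0
```

Emit:
{"method": "shift_gripper", "body": {"motion": [[[0,0.0125,0,0,0.3],[0,0.025,0,0,0.3],[0,0.0375,0,0,0.3],[0,0.05,0,0,0.3],[0,0.0625,0,0,0.3],[0,0.075,0,0,0.3],[0,0.085,0,0,0.3],[0,0.0938,0,0,0.3],[0,0.1,0,0,0.3],[0,0.1,0,0,0.3],[0,0.1,0,0,0.3]]]}}

```text
time: 17.2
position: [0.5588, 0.1037, 0.0794]
tool_rot: [3.134, -0.174, -0.001]
ft_force: [-0.0, -1.4, 2.1]
grip_width: 0.456
grip_force: 25.0
```

Create chk.py:
```python
from m3 import *
a=[]
for n in ('scene','side','wrist'):
    st=ctrl.get_state(); im=ctrl.get_image(n); c=cam(n,st); p=proj(c,[.56,-.13,.07])[0].astype(int); print(n,p,st['position'].round(4)); cv2.imwrite(f'pics/{n}_{st["time"]:.1f}.png',im[:,:,::-1])
    x,y=np.clip(p,[110,110],[530,370]); a.append(cv2.resize(im[y-100:y+100,x-85:x+85],None,fx=1.5,fy=1.5) if n!='wrist' else cv2.resize(im[0:300],(400,300)))
cv2.imwrite('pics/chk.png',np.hstack(a)[:,:780,::-1])
```

```bash
python3 chk.py
```

```text
scene [283 282] [0.5588 0.1037 0.0794]
side [311 220] [0.5588 0.1037 0.0794]
wrist [803 233] [0.5588 0.1037 0.0794]
```

View pics/chk.png

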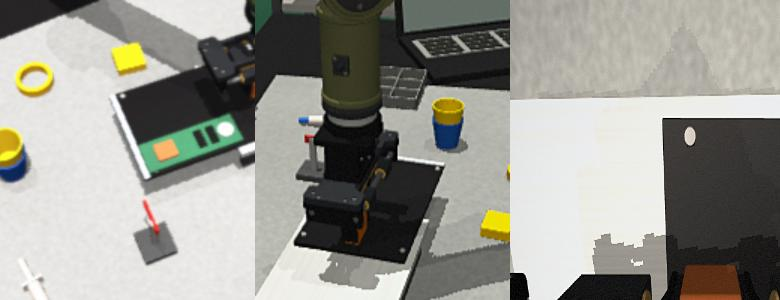

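The crops show the plate flat on the riser and overhanging it. In the scene picture the stripe runs from about (273,245) to (297,300) and the blade from (295,317) to (302,337). The nested cups stand undisturbed.

```bash
ls pics | grep scene_
```

Run:
```python
from m3 import *
import glob
im=cv2.imread(glob.glob('pics/scene_*.png')[-1])[:,:,::-1].copy(); c=cam('scene'); g=cv2.cvtColor(im,cv2.COLOR_RGB2GRAY)
for v in (255,265,275,285,295): u=int(273+(v-245)*24/56); print(v,u-8,g[v,u-8:u+12])
h=cv2.cvtColor(im,cv2.COLOR_RGB2HSV); m=cv2.inRange(h,(0,120,60),(8,255,255))|cv2.inRange(h,(172,120,60),(180,255,255)); n,l,s,_=cv2.connectedComponentsWithStats(m[300:350,280:320]); print(s)
for v in range(312,345,3): print(v,np.where(m[v,280:320])[0]+280)
```

```text
scene_17.2.png
255 269 [226 225 228 228 211 180 236 253 253 244 115  43  38  40  38  38  41  38
  40  38]
265 273 [227 215 167 139 117 135 231 253 254 250 193  69  43  41  41  40  41  41
  39  40]
275 277 [232 220 170 141 127 120 201 252 254 253 244 117  45  41  41  40  40  42
  43  47]
285 282 [231 213 149 127 113 146 238 253 253 245 147 143 151 152 152 151 150 151
 151 149]
295 286 [234 215 164 137 116 143 235 253 254 250 200 133 144 145 143 132 114  93
  64  55]
[[   0    0   40   50 1951]
 [  14   16   10   23   49]]
312 []
315 []
318 [294 295]
321 [295 296]
324 [297 298]
327 [298 299]
330 [300]
333 [301 302 303]
336 [301 302 303]
339 []
342 []
```

Create fin.py:
```python
from m3 import *
def meas(im,s0,s1):
    c=cam('scene'); g=cv2.cvtColor(im,cv2.COLOR_RGB2GRAY).astype(float); p=[]
    for v in range(s0[1]+10,s1[1]-4):
        u=s0[0]+(v-s0[1])*(s1[0]-s0[0])/(s1[1]-s0[1]); a=int(u)-6; r=g[v,a:a+14]; k=int(np.argmax(r>248)); 
        j=k
        while j>0 and r[j-1]>190: j-=1
        if j>0: p.append((a+j-(r[j]-190)/(r[j]-r[j-1]),v))
    L=fl(plane(c,p,.070)[:,:2])
    h=cv2.cvtColor(im,cv2.COLOR_RGB2HSV); m=cv2.inRange(h,(0,120,60),(8,255,255))|cv2.inRange(h,(172,120,60),(180,255,255)); q=[]
    for v in range(316,332):
        u=np.where(m[v,285:312])[0]
        if len(u): q.append((285+u.mean(),v))
    b=fl(plane(c,q,.071)[:,:2]); yd=np.array([.1080,.9942])
    for n,l in (('lead',L),('blade',b)): print(n,l,np.degrees(np.arctan(l[1]/l[0])))
    print('remaining',(L[2:]-b[2:])@yd)
if __name__=='__main__':
    import glob
    meas(cv2.imread('pics/scene_17.2.png')[:,:,::-1].copy(),(274,245),(297,300))
    st=ctrl.get_state(); print(st['position'])
```

```bash
python3 fin.py
```

```text
lead [ 0.994  -0.109   0.5385 -0.1212] -6.2585516
blade [ 0.9957 -0.0929  0.6596 -0.1476] -5.3291717
remaining 0.013261031770706175
[0.5588 0.1037 0.0795]
```

Converted, 0.014 m / 0.8 = 0.0175, 0.01 m / 0.8 = 0.0125.

Emit:
{"method": "shift_gripper", "body": {"motion": [[[0,0.0063,0,0,0.3],[0,0.0125,0,0,0.3],[0,0.0175,0,0,0.3],[0,0.0175,0,0,0.3],[0,0.0175,0,0,0.3],[0,0.0175,0,0,0.3]]]}}

```text
time: 17.95
position: [0.5572, 0.091, 0.0795]
tool_rot: [3.136, -0.173, -0.0]
ft_force: [0.5, 2.1, 1.0]
grip_width: 0.458
grip_force: 25.0
```

```bash
python3 chk.py
```

Run:
```python
from fin import *
import glob,os
f=max(glob.glob('pics/scene_*.png'),key=os.path.getmtime); im=cv2.imread(f)[:,:,::-1].copy(); c=cam('scene'); d=proj(c,[[.5585,.1037,.07],[.5570,.0897,.07]]); print(f,d[1]-d[0])
s=(d[1]-d[0]); s0=(int(274+s[0]),int(245+s[1])); s1=(int(297+s[0]),int(300+s[1])); meas(im,s0,s1)
cv2.imwrite('pics/fin.png',np.hstack([cv2.resize(im[215:355,225:365],None,fx=3,fy=3)[:420],cv2.resize(cv2.imread(f.replace('scene','side'))[150:310,230:370,::-1],(368,420))])[:,:,::-1])
```

```text
scene [283 282] [0.5572 0.091  0.0795]
side [311 220] [0.5572 0.0911 0.0795]
wrist [778 234] [0.5572 0.0911 0.0795]
pics/scene_17.9.png [-5.3656  1.8644]
lead [ 0.9941 -0.1082  0.535  -0.1335] -6.2131596
blade [ 0.9951 -0.0994  0.6643 -0.1481] -5.702571
remaining 0.0005457088261842727[ WARN:0@0.679] global loadsave.cpp:275 findDecoder imread_('pics/side_17.9.png'): can't open/read file: check file path/integrity
Traceback (most recent call last):
TypeError: 'NoneType' object is not subscriptable
```

Converted, 0.0015 m / 0.8 = 0.0019.

Emit:
{"method": "shift_gripper", "body": {"motion": [[[0,0.0019,0,0,0.3],[0,0.0019,0,0,0.3],[0,0.0019,0,0,0.3],[0,0.0019,0,0,0.3],[0,0.0019,0,0,0.3]]]}}

```text
time: 18.6
position: [0.5572, 0.0903, 0.0796]
tool_rot: [-3.136, 0.172, -0.0]
ft_force: [0.5, 5.5, 0.7]
grip_width: 0.457
grip_force: 25.0
```

```bash
python3 nest.py 2>/dev/null; python3 tri.py | tail -1
```

Run:
```python
from fin import *
im=cv2.imread('pics/n_scene.png')[:,:,::-1].copy(); meas(im,(268,247),(291,302))
cv2.imwrite('pics/fin.png',np.hstack([cv2.resize(im[210:350,180:340],None,fx=2.5,fy=2.5),cv2.resize(cv2.imread('pics/n_side.png')[150:325,220:395,::-1],(350,350))])[:,:,::-1])
```

```text
side y (344, 185, 22, 18) [ 0.468  -0.2895] 0.0011910529976346398 b (344, 197, 21, 23)
   b ell [353.9 205.5] 1.2
   y ell [354.4 193.2] 94.9
scene y (187, 267, 26, 26) [ 0.4669 -0.2903] 0.0008090266541492699 b (190, 283, 25, 20)
   b ell [191.1 257.6] 157.5
   y ell [200.  279.4] 109.2
yel nested [ 0.4673 -0.2901  0.0816]
lead [ 0.9942 -0.1076  0.5508 -0.1359] -6.174447
blade [ 0.9963 -0.0862  0.6625 -0.1481] -4.9425483
remaining -5.578386783599079e-06
```

View pics/fin.png

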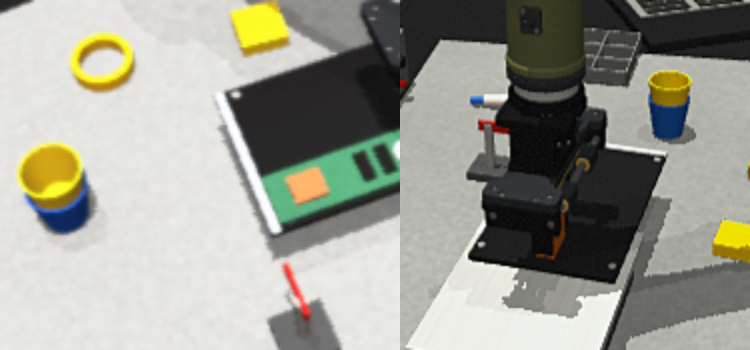

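The final picture shows the stripe's outer edge, (217,97) to (275,232), in line with the red blade, (287,265) to (306,315). The plate is flat, held and clear of the pointer, and the cups stand nested and upright. I am handing in.

```bash
python3 -c "
from bench import ctrl
print(ctrl.close_job())"
```

```text
the job is handed in; nothing more can be done
None
```

I handed the job in after about 19 s of robot time, but no verdict came back: by my camera measurements the yellow cup is nested upright in the blue cup, about 27 mm up and within about 1 mm of concentric, and the plate is flat on the riser, held at 25 N, with its front edge within about 2 mm of the pointer.

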